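# Clear the stuck plug out of a cardboard core

## Task

A white plug is stuck inside one of the two cardboard cores. Take the wooden dowel out of its holder and push the plug down with it until it drops out of the bottom of the core into the tray underneath, then put the dowel back in its holder, handle up, and let go of it.

Things in the scene. Friction and masses are not known exactly. Their poses are not given: they have to be found in the camera images.
- dowel_grip (a point): Wooden dowel, 0.12 kg, 180 mm long, standing upright and loose in its holder: a round shaft of diameter 26 for the lower 105 mm, then a round handle of diameter 32 for the upper 75 mm. This point is on its axis in the middle of the handle, 38 mm below its top and 142 mm above its flat tip; z up along the dowel. Grip it here from above: the shaft must go into the core.
- holder_mouth (a point): Wooden block 90 x 90 x 60 mm high with one square pocket 44 x 44 mm, 50 mm deep, open at the top, in which the dowel stands. Fixed to the table. This point is the middle of the pocket's mouth, on the block's top face; z up, x and y along the block's sides.
- core_mouth (a point): Middle of the top opening of the cardboard core that holds the plug; z up. The core is an upright fixed tube, outside 60, bore 52, length 80 mm, top 150 and open bottom 70 mm above the table, in a grey plate 140 x 140 mm (screw heads up to 92 mm) on four legs. Fixed below it: a blue tray 110 x 110 mm, 28 mm high, floor 4 mm. A like stand with an empty core is not listed.
- plug: White plastic plug, diameter 48, height 30 mm; origin at the centre of its underside, z along its axis. Stuck level in the core, its top 30 mm below the core's opening. Dents in the core grip it: it slides down under a push of 10 to 20 N and drops into the tray after 20 to 25 mm. The tip may go on to 70 mm below the opening. A spare plug on the table is not listed.
There are look-alikes about, which are no part of the job. What is shaped like the plug but purple or red is not meant.

How it is judged:
By the outcome, as a careful person would: the job done as asked, in the order asked, and still so for the second after the job is handed in, with the robot touching nothing.
It also fails if it takes over 48 s, if anything falls off the work surface, if the arm or the gripper's body presses on something with over 40 N, if the wrist force passes 120 N, or if a joint passes its speed limit or range.

## Robot

A 7-joint arm with a two-finger parallel gripper is mounted at the origin on the work surface. World frame = base frame: x ahead of the robot, y to its left, z up, the work surface at z = 0. Lengths are in mm, angles in rad, forces in N, time in s.
With the tool pointing down it reaches from about 425 to 1025 mm from the base axis. Payload 3.6 kg.
Tool frame: the origin (TCP) lies at the very end of the fingers, on their centre line; the grasp point (between the pads) lies grip_depth behind it (grip_depth is the distance from the TCP to the grasp point, in mm); z points along the fingers, y is the direction in which the jaws open and shut (so a half turn about z gives the same grasp; the last joint's range is limited). The gripper opens to 85 mm and grips with 20 to 120 N. Pads are 22 mm wide; open, the fingers measure 114 mm over their backs; the gripper's body (76 mm by 85 mm) begins 54 mm behind the grasp point. The pads swing forward as they close: fully open they stand 13 mm farther back than shut.
Start: joints at [1.01, 0.591, 0.048, 1.609, -0.033, 0.943, -0.034], TCP at [326.922, -647.11, 231.302] pointing down, gripper open.
Joint ranges: [-2.69, 2.69], [-0.47, 2.24], [-1.27, 1.36], [0.19, 2.51], [-1.53, 4.68], [0.08, 2.07], [-3.09, 3.09]. Speed limits (rad/s): [2.57, 2.57, 3.14, 3.14, 3.14, 3.14, 3.14].

## Interface

Orientations are given as a 3x3 rotation matrix whose columns are the frame's x, y, z axes.
In Python, from plant import observe, get_image, get_calibration, sign_off, grip_depth gives the robot as it stands. The module is installed in compiled form; this text tells all that it offers.
- The arm moves only by the shell command python3 -m crank 'ROWS' [FORCE]. ROWS is JSON, a list of rows, each an object with "offset": the shift along the tool's x, y, z in cm, a list of three; "turn": the turn, a rotation vector about the tool's x, y, z in degrees, a list of three; "jaw": the closure, from 0 (fully open) to 1 (shut). In form: [{"offset": [tx, ty, tz], "turn": [ax, ay, az], "jaw": jaw}, ...]. A call has exactly 5 rows; each row is the pose to reach, as a shift and turn from the pose measured when the call began, along the tool's axes at that moment; what a row does not reach only later rows make up. A row lasts 1/8 s, in which the tool goes at most 62.5 mm and 10.7 degrees, less where a joint would pass 70% of its speed; a pose out of reach is approached as far as the arm can. A call with a gripper value outside its range is refused whole. The fingers move at their own pace and stop on an object; FORCE is the grip in N (left out, the last holds). Time passes only in rows, so rows that repeat a pose let the fingers close, or fill a call up. It gives the time, the measured TCP pose, the force and the opening at its end, in the units of the state.
- observe(): the state, without advancing time (a new reading comes with each control period).
- get_image(name): name is "scene" or "top"; returns (picture, depth): 400x640x3 uint8, red, green, blue; 400x640 float32, mm along the optical axis (not along the pixel's ray), 0 where there is no reading.
- get_calibration(name): a dict with "K" (3x3 intrinsics, pixels), "xyz" and "attitude" of the camera in the world. Camera axes: x right, y up, looking along -z (the intrinsics and any distortion apply to the point x, -y, -z); pixel columns grow to the right and rows downward; lengths in mm; the calibration is good to about 2 mm. A picture is of the moment at which its call begins. get_calibration takes no time and is no camera call.
- sign_off(): hands the job in, once; it reports no verdict.
The state is a dict: "clock": time; "joints": joint angles; "qd": joint speeds; "joint_torque": joint torques, N m; "tcp_pos": TCP position; "orientation": TCP orientation; "ft_force": force on the tool from outside, world axes, zero at the start; "wrist_torque": the same for the moment, N m; "gripper_width": finger opening in mm.
Only numpy, scipy, OpenCV 4.12 (cv2) and the standard library are available. Lean on these libraries where they do the work, as an engineer would, in place of code of your own. Each camera call takes 0.05 s, during which the arm holds its last target.

## Working session

There is one attempt and no reset: what is moved stays moved. The work goes in short steps, Python scripts to look and compute and a shell command to move; the robot and the scene stay as the last step left them, time stands still between calls to the robot, and variables do not carry over. Pictures are saved under pics/ and viewed, and the job is handed in when it is done.

```bash
mkdir -p pics
python3 - <<'E'
from plant import *
import cv2,numpy as np
print(observe()); print(grip_depth)
for n in("scene","top"):
    c=get_calibration(n);print(n,c)
    p,d=get_image(n);np.savez(f"pics/{n}0.npz",p=p,d=d);cv2.imwrite(f"pics/{n}0.png",p[:,:,::-1])
E
```

```text
{'clock': 0.0, 'joints': array([ 1.00951225,  0.59212417,  0.04827766,  1.60981331, -0.03325631,
        0.94273021, -0.03368813]), 'qd': array([ 0.00116813, -0.00075287, -0.00072912,  0.00083875,  0.00106096,
       -0.00091781, -0.00148129]), 'joint_torque': array([-2.04278685e-04, -5.48697066e+01,  1.54662754e+00, -1.98125106e+01,
        9.40827333e-03,  8.72748642e-03,  5.91083278e-06]), 'tcp_pos': array([ 326.54424899, -646.36765365,  230.14013735]), 'orientation': array([[ 8.92507891e-01,  4.51030295e-01, -1.15664689e-03],
       [ 4.51031753e-01, -8.92505762e-01,  1.95511435e-03],
       [-1.50498218e-04, -2.26663946e-03, -9.99997420e-01]]), 'ft_force': array([-0.60202131,  1.05937293, -0.42663577]), 'wrist_torque': array([-0.01628583, -0.01196988,  0.04801881]), 'gripper_width': 85.32771694920265}
18.700000000000003
scene {'K': array([[378.99499535,   0.        , 316.54357619],
       [  0.        , 378.99499535, 198.51416706],
       [  0.        ,   0.        ,   1.        ]]), 'xyz': array([1050.76789616, -224.35435936,  561.11724802]), 'attitude': array([[ 0.33745065, -0.55163941,  0.76277194],
       [ 0.94114406,  0.21437597, -0.26132508],
       [-0.01936277,  0.80606259,  0.59151346]])}
top {'K': array([[407.09487632,   0.        , 315.30681719],
       [  0.        , 407.09487632, 193.50584209],
       [  0.        ,   0.        ,   1.        ]]), 'xyz': array([347.01318169, -26.52867943, 977.15125295]), 'attitude': array([[-0.01120007,  0.98733798, -0.15823487],
       [-0.99993601, -0.01080695,  0.00334466],
       [ 0.00159227,  0.1582622 ,  0.98739584]])}
```

View pics/scene0.png

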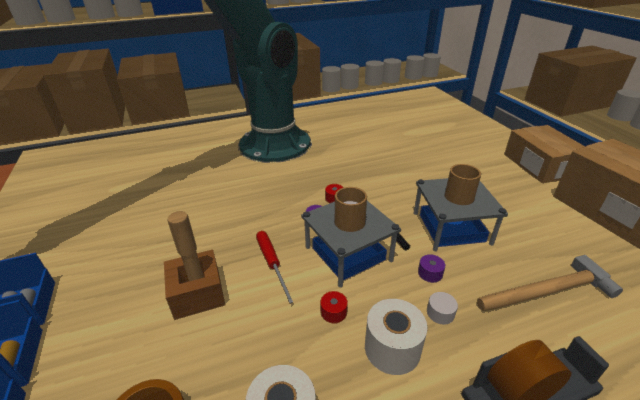

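View pics/top0.png

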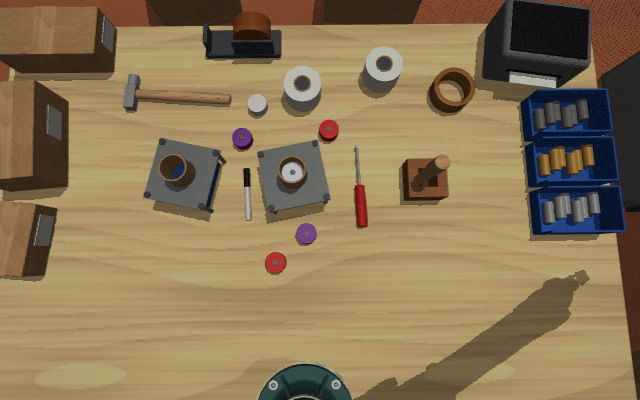

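The top view shows the plug in the right-hand core at (292,172) and an empty core at (176,168). The dowel stands at about (440,162) in its holder. I'll enlarge both and measure.

```bash
cat > h.py <<'E'
import numpy as np,cv2
from plant import *
def load(n,k): z=np.load(f"pics/{n}{k}.npz");return z['p'],z['d']
def snap(n,k):
    p,d=get_image(n);np.savez(f"pics/{n}{k}.npz",p=p,d=d);return p,d
def world(n,u,v,d):
    c=get_calibration(n);K=c['K'];
    x=(u-K[0,2])/K[0,0]*d;y=(v-K[1,2])/K[1,1]*d
    return np.stack([x,-y,-d],-1)@np.array(c['attitude']).T+c['xyz']
def cloud(n,d):
    v,u=np.mgrid[:400,:640];return world(n,u,v,d)
def atz(n,u,v,z):
    c=get_calibration(n);a=world(n,u,v,1.0)-c['xyz'];return c['xyz']+a*(z-c['xyz'][2])/a[2]
def proj(n,P):
    c=get_calibration(n);q=(np.array(P)-c['xyz'])@np.array(c['attitude']);q=q*[1,-1,-1]
    r=q@c['K'].T;return r[...,:2]/r[...,2:]
def crop(p,u0,u1,v0,v1,s,name):
    cv2.imwrite(f"pics/{name}.png",cv2.resize(p[v0:v1,u0:u1,::-1],None,fx=s,fy=s,interpolation=cv2.INTER_CUBIC))
E
python3 - <<'E'
from h import *
a,_=load('top',0);b,_=load('scene',0)
A=cv2.resize(a[125:225,240:470],None,fx=3.4,fy=3.4,interpolation=2)
B=cv2.resize(b[180:330,150:400],None,fx=3.1,fy=3.1,interpolation=2)
cv2.imwrite("pics/cA.png",A[:,:,::-1]);cv2.imwrite("pics/cB.png",B[:,:,::-1])
for n in('top','scene'):
    p,d=load(n,0);W=cloud(n,d);Z=W[...,2]
    def fit(lo,hi,box,t):
        m=(Z>lo)&(Z<hi)&(d>0);q=np.zeros_like(m);q[box[1]:box[3],box[0]:box[2]]=1;P=W[m&q]
        if len(P)<3: print(n,t,len(P));return
        r=cv2.minAreaRect(P[:,:2].astype(np.float32))
        print(n,t,len(P),P.mean(0).round(1),P.min(0).round(1),P.max(0).round(1),r)
    cb=(265,150,320,195) if n=='top' else (325,175,375,235)
    hb=(395,140,470,210) if n=='top' else (150,200,230,320)
    fit(143,156,cb,'core top');fit(80,97,(250,130,335,220) if n=='top' else (290,180,410,290),'plate')
    fit(110,128,cb,'plug')
    fit(50,66,hb,'holder')
    for lo in range(65,215,10): fit(lo,lo+10,hb,'dowel%d'%lo)
E
```

```text
top core top 180 [531.3  19.3 149.2] [501.7 -10.4 143.2] [560.   47.9 154.1] ((530.7515258789062, 18.762916564941406), (58.398651123046875, 58.12977600097656), 89.16593170166016)
top plate 3141 [528.4  18.7  88.2] [450.2 -62.   80. ] [614.9 100.5  96.8] ((532.1683349609375, 19.268699645996094), (141.2207489013672, 140.1487274169922), 11.24471378326416)
top plug 430 [533.   19.4 120. ] [502.   -9.9 110.3] [558.1  45.3 127.8] ((529.8013916015625, 17.249866485595703), (54.59550094604492, 56.208473205566406), 86.646240234375)
top holder 1039 [ 522.2 -281.3   59.5] [ 484.1 -333.9   50. ] [ 575.  -242.7   65.5] ((529.7119750976562, -288.154296875), (90.82091522216797, 91.05313873291016), 0.42895689606666565)
top dowel65 18 [ 530.8 -273.7   69.4] [ 522.4 -286.6   65.5] [ 543.7 -268.7   74.8] ((530.781494140625, -275.6544494628906), (24.395845413208008, 9.856239318847656), 33.95345687866211)
top dowel75 20 [ 528.5 -275.4   80.1] [ 521.9 -288.7   75.3] [ 544.4 -269.4   84.5] ((530.7590942382812, -276.47979736328125), (25.533405303955078, 11.463048934936523), 36.89213943481445)
top dowel85 15 
[... 4580 characters left out ...]
9] ((545.1364135742188, -280.69219970703125), (14.83480167388916, 31.26763153076172), 5.745253562927246)
scene dowel165 99 [ 546.9 -280.5  170. ] [ 532.7 -297.3  165.2] [ 551.7 -265.8  174.7] ((543.4234008789062, -280.380859375), (17.158706665039062, 31.88178825378418), 7.866780757904053)
scene dowel175 110 [ 547.3 -280.3  179.8] [ 533.7 -296.6  175.1] [ 551.4 -265.9  184.7] ((543.7020874023438, -280.0218505859375), (14.99155330657959, 31.210491180419922), 9.757521629333496)
scene dowel185 217 [ 538.5 -281.1  188.6] [ 520.4 -295.3  185. ] [ 552.3 -266.3  190.7] ((536.5224609375, -281.0715026855469), (29.217578887939453, 31.24236488342285), 67.62716674804688)
scene dowel195 0
scene dowel205 0
```

```bash
ls pics
```

```text
cA.png
cB.png
scene0.npz
scene0.png
top0.npz
top0.png
```

View pics/cA.png

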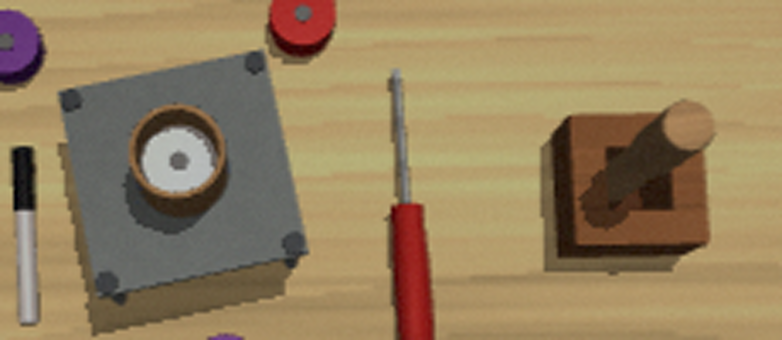

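View pics/cB.png

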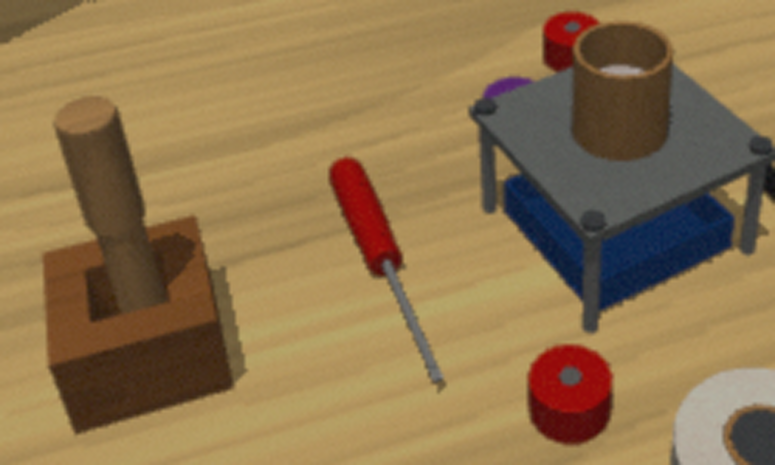

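The candidates, with top-view pixels:
- **Core:** (292,172) has a white disc inside. (176,168) is empty, with the blue tray visible through it. I choose (292,172).
- **Plug look-alikes:** the spare white plug is on the table at (257,104). The purple ones at (242,139) and (306,234) and the red ones at (329,130) and (275,263) are also on the table. None of these is used.
- **Dowel:** the only one is at (442,162). The screwdriver at (360,200), the hammer and the marker are not it.

The crop confirms the white plug in the chosen core. Its plate measures 140×140 and its rim z is about 149.

Positions, averaged over both cameras:
- Core: (532, 19)
- Dowel: (535.5, −281), upright, top at z 189.5
- Holder: (530, −288)

```bash
cat >> h.py <<'E'
from scipy.spatial.transform import Rotation as Ro
def go(x,y,z,yaw=0):
    s=observe();R=np.array(s['orientation']);T=np.array([[1,0,0],[0,-1,0],[0,0,-1.]])
    T=Ro.from_euler('z',yaw,degrees=True).as_matrix()@T
    print('t',round(s['clock'],2),'tcp',s['tcp_pos'].round(1),'F',s['ft_force'].round(1),'w',round(s['gripper_width'],1))
    print('offset',(R.T@(np.array([x,y,z])-s['tcp_pos'])/10).round(2),'turn',Ro.from_matrix(R.T@T).as_rotvec(degrees=True).round(2))
E
python3 -c "
from h import *
go(535.5,-281,245)"
```

```text
t 0.1 tcp [ 326.6 -646.4  230.2] F [0.3 0.5 0.2] w 84.9
offset [ 35.12 -23.2   -1.43] turn [-0.12  0.03 26.81]
```

```bash
python3 -m crank '[{"offset":[5,-3.3,-1.4],"turn":[-0.12,0.03,9],"jaw":0},{"offset":[10,-6.6,-1.4],"turn":[-0.12,0.03,18],"jaw":0},{"offset":[15,-9.9,-1.4],"turn":[-0.12,0.03,26.8],"jaw":0},{"offset":[20,-13.2,-1.4],"turn":[-0.12,0.03,26.8],"jaw":0},{"offset":[25,-16.5,-1.4],"turn":[-0.12,0.03,26.8],"jaw":0}]' 100; python3 -c "
from h import *
go(535.5,-281,245)"
```

```text
clock: 0.72
tcp_pos: [476.0, -384.4, 244.2]
orientation: [[1.0, 0.0, -0.0], [0.0, -1.0, 0.0], [-0.0, -0.0, -1.0]]
ft_force: [0.1, 1.1, -0.8]
gripper_width: 85.2
t 0.72 tcp [ 476.  -384.4  244.2] F [ 0.1  1.1 -0.8] w 85.2
offset [  5.95 -10.33  -0.08] turn [-0.01  0.03  0.02]
```

```bash
python3 -m crank '[{"offset":[2,-3.5,0],"turn":[0,0,0],"jaw":0},{"offset":[4,-7,0],"turn":[0,0,0],"jaw":0},{"offset":[5.5,-9.5,0],"turn":[0,0,0],"jaw":0},{"offset":[5.95,-10.35,0],"turn":[0,0,0],"jaw":0},{"offset":[5.95,-10.35,0],"turn":[0,0,0],"jaw":0}]' ; python3 -c "
from h import *
go(535.5,-281,133.5)
p,d=snap('scene',1);crop(p,80,330,80,330,2.3,'c1');p,d=snap('top',1);crop(p,350,550,90,240,3.5,'c1t')"
```

```text
clock: 1.35
tcp_pos: [535.1, -280.9, 244.0]
orientation: [[1.0, 0.001, -0.001], [0.001, -1.0, 0.0], [-0.001, -0.0, -1.0]]
ft_force: [0.5, -0.3, -0.1]
gripper_width: 85.5
t 1.35 tcp [ 535.1 -280.9  244. ] F [ 0.5 -0.3 -0.1] w 85.5
offset [5.000e-02 1.000e-02 1.105e+01] turn [-0.    0.07  0.05]
```

View pics/c1.png

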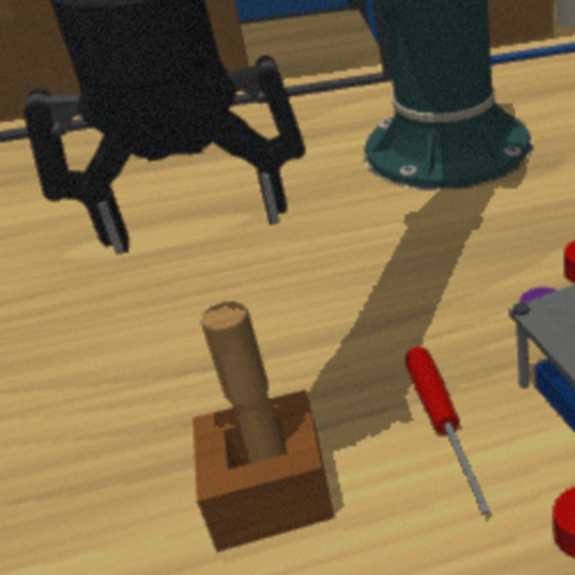

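The fingers straddle the dowel, whose top is at about (225,315) in the crop, and they are centred on it. I'll descend.

```bash
python3 -m crank '[{"offset":[0.05,0,3],"turn":[0,0,0],"jaw":0},{"offset":[0.05,0,6],"turn":[0,0,0],"jaw":0},{"offset":[0.05,0,9],"turn":[0,0,0],"jaw":0},{"offset":[0.05,0,11],"turn":[0,0,0],"jaw":0},{"offset":[0.05,0,11.05],"turn":[0,0,0],"jaw":0.3}]' ; python3 -m crank '[{"offset":[0,0,0],"turn":[0,0,0],"jaw":0.6},{"offset":[0,0,0],"turn":[0,0,0],"jaw":1},{"offset":[0,0,0],"turn":[0,0,0],"jaw":1},{"offset":[0,0,0],"turn":[0,0,0],"jaw":1},{"offset":[0,0,0],"turn":[0,0,0],"jaw":1}]' 100; python3 -c "
from h import *
go(535.5,-281,340)"
```

```text
clock: 2.08
tcp_pos: [532.5, -284.0, 132.2]
orientation: [[1.0, -0.005, -0.005], [-0.005, -1.0, -0.0], [-0.005, 0.0, -1.0]]
ft_force: [-0.5, -0.4, 0.3]
gripper_width: 69.8
clock: 2.7
tcp_pos: [533.2, -284.4, 133.5]
orientation: [[1.0, -0.005, -0.003], [-0.005, -1.0, -0.001], [-0.003, 0.001, -1.0]]
ft_force: [-1.4, -0.6, 6.7]
gripper_width: 30.5
t 2.7 tcp [ 533.2 -284.4  133.5] F [-1.4 -0.6  6.7] w 30.5
offset [  0.16  -0.32 -20.65] turn [ 0.06  0.19 -0.27]
```

```bash
python3 -m crank '[{"offset":[0,0,-2],"turn":[0,0,0],"jaw":1},{"offset":[0,0,-5],"turn":[0,0,0],"jaw":1},{"offset":[0,0,-10],"turn":[0,0,0],"jaw":1},{"offset":[0,0,-15],"turn":[0,0,0],"jaw":1},{"offset":[0.1,-0.1,-19],"turn":[0,0.2,-0.2],"jaw":1}]' ; python3 -c "
from h import *
go(532,19,325)
p,d=snap('scene',2);crop(p,80,330,0,250,2.3,'c2')"
```

```text
clock: 3.32
tcp_pos: [534.8, -283.3, 325.4]
orientation: [[1.0, -0.001, 0.002], [-0.001, -1.0, -0.002], [0.002, 0.002, -1.0]]
ft_force: [0.2, 0.4, -1.6]
gripper_width: 29.9
t 3.33 tcp [ 534.8 -283.3  325.4] F [ 0.2  0.4 -1.6] w 29.9
offset [-3.200e-01 -3.023e+01 -1.000e-02] turn [ 0.11 -0.09 -0.07]
```

View pics/c2.png

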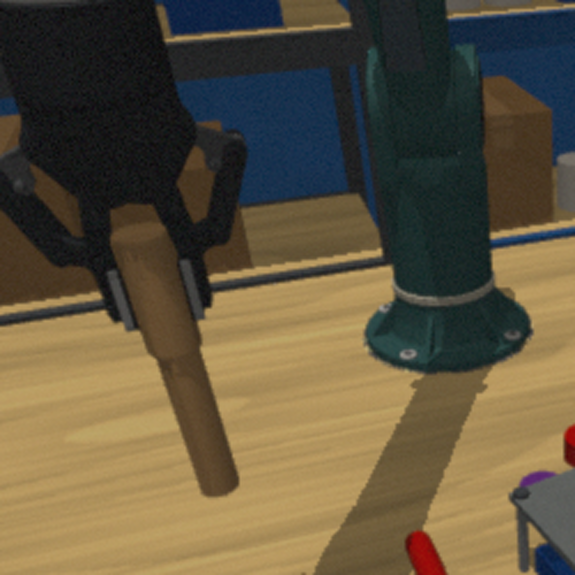

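The dowel is held and its tip at (220,490) in the crop is free of the holder. I'll measure its axis relative to the TCP.

```bash
cat >> h.py <<'E'
from scipy.optimize import least_squares
def axis(n,k,tcp,tip):
    p,d=load(n,k);W=cloud(n,d)
    rel=W-np.array(tcp)
    m=(d>0)&(np.hypot(rel[...,0],rel[...,1])<32)&(W[...,2]>tip-8)&(W[...,2]<tcp[2]-28)
    P=W[m];zc=P[:,2]-tcp[2]
    # shaft radius 13 (below handle)
    sh=P[zc<-28]; 
    f=lambda q:np.hypot(sh[:,0]-q[0]-q[2]*(sh[:,2]-tip),sh[:,1]-q[1]-q[3]*(sh[:,2]-tip))-13
    r=least_squares(f,[tcp[0],tcp[1],0,0],loss='soft_l1')
    print(n,'N',len(sh),'tip xy',r.x[:2].round(1),'slope',r.x[2:].round(4),'minz',np.percentile(P[:,2],[0,1,3]).round(1),'rms',np.sqrt(np.mean(r.fun**2)).round(2))
E
python3 -c "
from h import *
t=observe()['tcp_pos'];axis('scene',2,t,t[2]-123)"
```

```text
scene N 1112 tip xy [ 537.5 -281.3] slope [-0.0055 -0.0124] minz [202.1 203.1 205.6] rms 0.74
```

```bash
python3 -m crank '[{"offset":[-0.1,-4,0],"turn":[0,0,0],"jaw":1},{"offset":[-0.2,-10,0],"turn":[0,0,0],"jaw":1},{"offset":[-0.3,-16,0],"turn":[0,0,0],"jaw":1},{"offset":[-0.4,-22,0],"turn":[0,0,0],"jaw":1},{"offset":[-0.4,-27,0],"turn":[0,0,0],"jaw":1}]' ; python3 -c "
from h import *
go(531,17.3,325)"
```

```text
clock: 4.0
tcp_pos: [533.2, -11.9, 329.2]
orientation: [[1.0, 0.001, 0.01], [0.001, -1.0, -0.005], [0.01, 0.005, -1.0]]
ft_force: [1.0, -0.1, -2.0]
gripper_width: 29.9
t 4.0 tcp [533.2 -11.9 329.2] F [ 1.  -0.1 -2. ] w 29.9
offset [-0.22 -2.92  0.41] turn [ 0.28 -0.6   0.04]
```

```bash
python3 -m crank '[{"offset":[-0.1,-1.5,0.4],"turn":[0.3,-0.6,0],"jaw":1},{"offset":[-0.2,-2.9,1],"turn":[0.3,-0.6,0],"jaw":1},{"offset":[-0.2,-2.9,2],"turn":[0.3,-0.6,0],"jaw":1},{"offset":[-0.2,-2.9,3],"turn":[0.3,-0.6,0],"jaw":1},{"offset":[-0.2,-2.9,3],"turn":[0.3,-0.6,0],"jaw":1}]' ; python3 -c "
from h import *
go(531,17.3,275)
p,d=snap('scene',3);crop(p,260,460,60,260,2.9,'c3')
t=observe()['tcp_pos'];axis('scene',3,t,t[2]-123)
p,d=snap('top',3);crop(p,220,370,90,230,4,'c3t')
"
```

```text
clock: 4.62
tcp_pos: [530.7, 15.3, 297.7]
orientation: [[1.0, -0.002, -0.003], [-0.002, -1.0, -0.001], [-0.003, 0.001, -1.0]]
ft_force: [0.3, -0.0, -1.4]
gripper_width: 30.3
t 4.62 tcp [530.7  15.3 297.7] F [ 0.3 -0.  -1.4] w 30.3
offset [ 0.04 -0.21  2.27] turn [ 0.04  0.16 -0.11]
scene N 705 tip xy [533.   17.6] slope [-0.0006 -0.0125] minz [173.7 175.7 177. ] rms 0.79
```

View pics/c3.png

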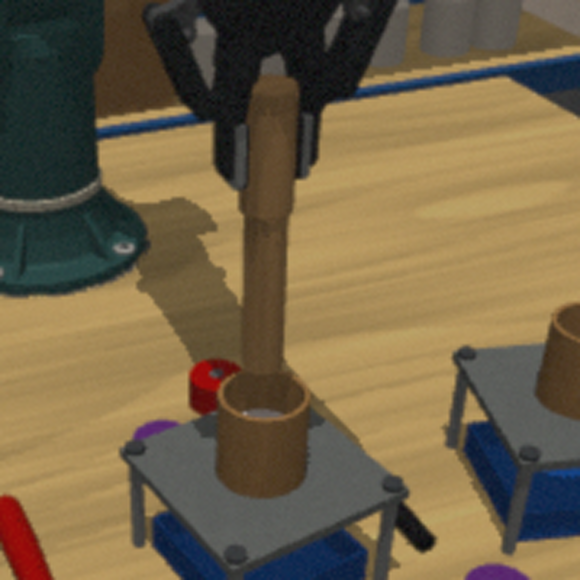

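The tip hangs over the mouth at (262,370) in the crop. It is 1–2 mm off centre and I'll correct that while going in.

```bash
python3 -m crank '[{"offset":[0.05,-0.2,0],"turn":[0,0.16,-0.1],"jaw":1},{"offset":[0.05,-0.2,1],"turn":[0,0.16,-0.1],"jaw":1},{"offset":[0.05,-0.2,2.5],"turn":[0,0.16,-0.1],"jaw":1},{"offset":[0.05,-0.2,4.2],"turn":[0,0.16,-0.1],"jaw":1},{"offset":[0.05,-0.2,4.8],"turn":[0,0.16,-0.1],"jaw":1}]' ; python3 -c "
from h import *
go(531.3,17,210)"
```

```text
clock: 5.35
tcp_pos: [530.8, 17.8, 249.0]
orientation: [[1.0, 0.001, -0.001], [0.001, -1.0, -0.0], [-0.001, 0.0, -1.0]]
ft_force: [-0.5, -0.0, -1.4]
gripper_width: 30.4
t 5.35 tcp [530.8  17.8 249. ] F [-0.5 -0.  -1.4] w 30.4
offset [0.06 0.08 3.9 ] turn [0.03 0.06 0.05]
```

```bash
python3 -m crank '[{"offset":[0,0,0.3],"turn":[0,0,0],"jaw":1},{"offset":[0,0,0.6],"turn":[0,0,0],"jaw":1},{"offset":[0,0,0.9],"turn":[0,0,0],"jaw":1},{"offset":[0,0,1.2],"turn":[0,0,0],"jaw":1},{"offset":[0,0,1.5],"turn":[0,0,0],"jaw":1}]' 110; python3 -c "
from h import *
go(531.3,17,210)"
```

```text
clock: 5.98
tcp_pos: [532.3, 17.8, 237.2]
orientation: [[1.0, 0.001, 0.002], [0.001, -1.0, -0.0], [0.002, 0.0, -1.0]]
ft_force: [-3.5, 0.4, 16.2]
gripper_width: 30.1
t 5.97 tcp [532.3  17.8 237.2] F [-3.5  0.4 16.2] w 30.1
offset [-0.11  0.08  2.72] turn [ 0.01 -0.14  0.03]
```

Pushing at 16 N as expected, so I'll continue.

```bash
python3 -m crank '[{"offset":[0,0,0.5],"turn":[0,0,0],"jaw":1},{"offset":[0,0,0.9],"turn":[0,0,0],"jaw":1},{"offset":[0,0,1.3],"turn":[0,0,0],"jaw":1},{"offset":[0,0,1.6],"turn":[0,0,0],"jaw":1},{"offset":[0,0,1.8],"turn":[0,0,0],"jaw":1}]' ; python3 -c "
from h import *
go(531.3,17,210)"
```

```text
clock: 6.6
tcp_pos: [533.0, 17.8, 219.8]
orientation: [[1.0, 0.0, 0.005], [0.0, -1.0, 0.0], [0.005, -0.0, -1.0]]
ft_force: [-0.2, -0.6, -0.2]
gripper_width: 30.0
t 6.6 tcp [533.   17.8 219.8] F [-0.2 -0.6 -0.2] w 30.0
offset [-0.18  0.08  0.98] turn [-0.01 -0.26  0.03]
```

```bash
python3 -m crank '[{"offset":[-0.1,0,0.3],"turn":[0,-0.2,0],"jaw":1},{"offset":[-0.1,0,0.5],"turn":[0,-0.2,0],"jaw":1},{"offset":[-0.1,0,0.8],"turn":[0,-0.2,0],"jaw":1},{"offset":[-0.1,0,0.8],"turn":[0,-0.2,0],"jaw":1},{"offset":[-0.1,0,0.8],"turn":[0,-0.2,0],"jaw":1}]' ; python3 -c "
from h import *
go(531.3,17,325)
p,d=snap('scene',4);crop(p,280,430,150,300,3.9,'c4')
t=observe()['tcp_pos'];axis('scene',4,t,t[2]-123)
"
```

```text
clock: 7.22
tcp_pos: [532.1, 17.8, 211.7]
orientation: [[1.0, 0.0, 0.001], [0.0, -1.0, 0.0], [0.001, -0.0, -1.0]]
ft_force: [0.7, 0.4, -0.8]
gripper_width: 30.2
t 7.22 tcp [532.1  17.8 211.7] F [ 0.7  0.4 -0.8] w 30.2
offset [ -0.07   0.08 -11.33] turn [-0.01 -0.05  0.02]
scene N 1368 tip xy [551.5   9.8] slope [-0.1895  0.1079] minz [82.2 85.7 87. ] rms 10.62
```

View pics/c4.png

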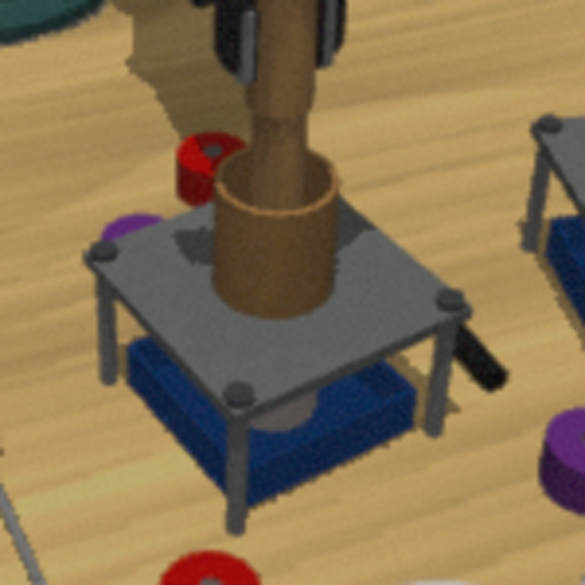

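The plug lies in the tray, seen at (285,412) in the crop, and the force is zero. I'll lift out straight up.

```bash
python3 -m crank '[{"offset":[0,0,-2],"turn":[0,0,0],"jaw":1},{"offset":[0,0,-4.5],"turn":[0,0,0],"jaw":1},{"offset":[0,0,-7.5],"turn":[0,0,0],"jaw":1},{"offset":[0,0,-10.5],"turn":[0,0,0],"jaw":1},{"offset":[0,0,-11.5],"turn":[0,0,0],"jaw":1}]' ; python3 -c "
from h import *
go(529,-288,325)
p,d=snap('scene',5)
t=observe()['tcp_pos'];axis('scene',5,t,t[2]-123)
p,d=snap('top',5);crop(p,220,370,90,230,4,'c5t')
"
```

```text
clock: 7.9
tcp_pos: [533.0, 17.9, 328.7]
orientation: [[1.0, 0.0, 0.005], [0.0, -1.0, 0.001], [0.005, -0.001, -1.0]]
ft_force: [-0.3, 0.1, -1.0]
gripper_width: 30.4
t 7.9 tcp [533.   17.9 328.7] F [-0.3  0.1 -1. ] w 30.4
offset [-0.42 30.59  0.35] turn [-0.03 -0.28  0.02]
scene N 791 tip xy [536.3  20.4] slope [-0.0081 -0.0131] minz [203.6 205.7 208.1] rms 0.79
```

View pics/c5t.png

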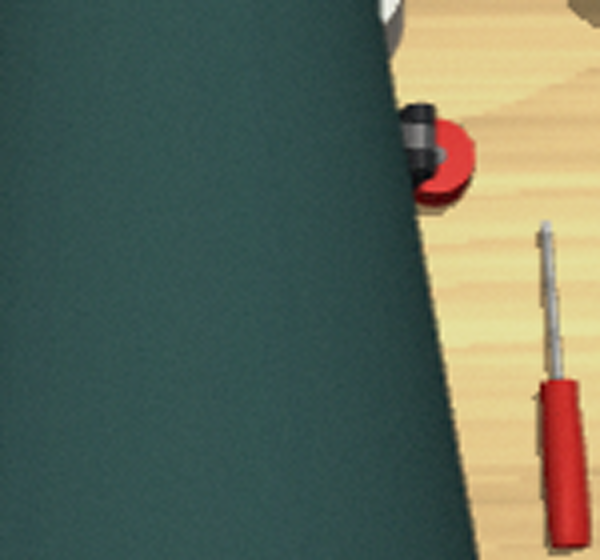

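```bash
python3 -m crank '[{"offset":[-0.1,4,0.2],"turn":[0,-0.3,0],"jaw":1},{"offset":[-0.2,10,0.3],"turn":[0,-0.3,0],"jaw":1},{"offset":[-0.3,16,0.3],"turn":[0,-0.3,0],"jaw":1},{"offset":[-0.4,22,0.3],"turn":[0,-0.3,0],"jaw":1},{"offset":[-0.4,27.5,0.3],"turn":[0,-0.3,0],"jaw":1}]' ; python3 -c "
from h import *
go(528.7,-290,220)"
```

```text
clock: 8.62
tcp_pos: [527.3, -259.0, 322.6]
orientation: [[1.0, -0.0, -0.005], [-0.0, -1.0, 0.001], [-0.005, -0.001, -1.0]]
ft_force: [0.4, -0.6, -1.9]
gripper_width: 30.0
t 8.62 tcp [ 527.3 -259.   322.6] F [ 0.4 -0.6 -1.9] w 30.0
offset [ 0.19  3.11 10.25] turn [-0.07  0.28 -0.02]
```

```bash
python3 -m crank '[{"offset":[0.2,2,0],"turn":[-0.1,0.3,0],"jaw":1},{"offset":[0.2,3.1,2],"turn":[-0.1,0.3,0],"jaw":1},{"offset":[0.2,3.1,5],"turn":[-0.1,0.3,0],"jaw":1},{"offset":[0.2,3.1,8],"turn":[-0.1,0.3,0],"jaw":1},{"offset":[0.2,3.1,9.5],"turn":[-0.1,0.3,0],"jaw":1}]' ; python3 -m crank '[{"offset":[0,0,0],"turn":[0,0,0],"jaw":1},{"offset":[0,0,0],"turn":[0,0,0],"jaw":1},{"offset":[0,0,0],"turn":[0,0,0],"jaw":1},{"offset":[0,0,0],"turn":[0,0,0],"jaw":1},{"offset":[0,0,0],"turn":[0,0,0],"jaw":1}]' ;python3 -c "
from h import *
go(528.7,-290,140)
p,d=snap('scene',6);crop(p,120,270,180,330,3.9,'c6')
t=observe()['tcp_pos'];axis('scene',6,t,t[2]-123)
"
```

```text
clock: 9.25
tcp_pos: [526.9, -288.8, 224.2]
orientation: [[1.0, -0.0, -0.005], [-0.0, -1.0, 0.002], [-0.005, -0.002, -1.0]]
ft_force: [0.8, -0.6, -1.2]
gripper_width: 30.0
clock: 9.88
tcp_pos: [527.2, -288.9, 224.8]
orientation: [[1.0, -0.0, -0.004], [-0.0, -1.0, 0.001], [-0.004, -0.001, -1.0]]
ft_force: [-0.2, -0.1, -1.6]
gripper_width: 29.8
t 9.88 tcp [ 527.2 -288.9  224.8] F [-0.2 -0.1 -1.6] w 29.8
offset [0.18 0.12 8.48] turn [-0.08  0.23 -0.01]
scene N 753 tip xy [ 529.2 -286.5] slope [ 0.0021 -0.0154] minz [ 99.7 102.3 104.4] rms 0.75
```

View pics/c6.png

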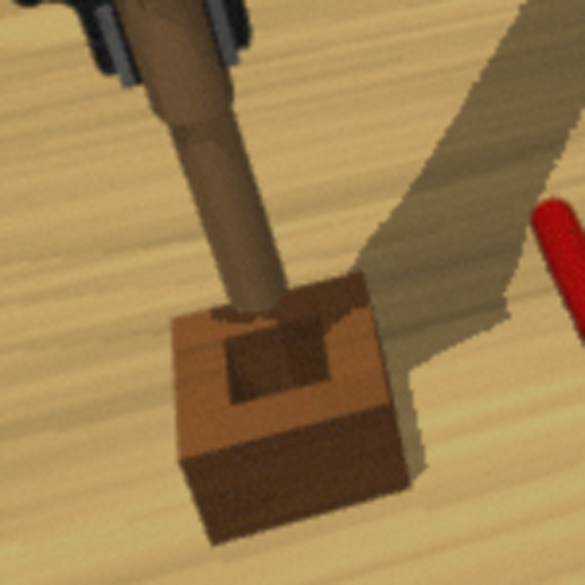

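```bash
python3 -c "
from h import *
Q=[atz('scene',120+u/3.9,180+v/3.9,60) for u,v in [(226,340),(323,320),(330,380),(231,404)]]
print(np.round(Q,1),np.mean(Q,0))
B=[atz('scene',120+u/3.9,180+v/3.9,60) for u,v in [(172,320),(364,272),(392,404),(181,459)]]
print(np.round(B,1),np.mean(B,0))
"
```

```text
[[ 511.4 -307.8   60. ]
 [ 514.4 -264.    60. ]
 [ 553.7 -265.1   60. ]
 [ 552.4 -308.    60. ]] [ 532.9807111  -286.23080155   60.        ]
[[ 488.9 -331.1   60. ]
 [ 488.4 -241.6   60. ]
 [ 577.8 -240.9   60. ]
 [ 576.6 -330.    60. ]] [ 532.92393668 -285.90501449   60.        ]
```

The pocket centre is at about (532, −286.5) and the tip at (529, −286.5), well inside the ±9 mm slack. I'll nudge +x and lower.

```bash
python3 -m crank '[{"offset":[0.25,0,1],"turn":[0,0.2,0],"jaw":1},{"offset":[0.25,0,3],"turn":[0,0.2,0],"jaw":1},{"offset":[0.25,0,5],"turn":[0,0.2,0],"jaw":1},{"offset":[0.25,0,7],"turn":[0,0.2,0],"jaw":1},{"offset":[0.25,0,8.2],"turn":[0,0.2,0],"jaw":1}]' ; python3 -m crank '[{"offset":[0,0,0],"turn":[0,0,0],"jaw":1},{"offset":[0,0,0],"turn":[0,0,0],"jaw":1},{"offset":[0,0,0],"turn":[0,0,0],"jaw":1},{"offset":[0,0,0],"turn":[0,0,0],"jaw":1},{"offset":[0,0,0],"turn":[0,0,0],"jaw":1}]' ;python3 -c "
from h import *
go(529.5,-289,133.5)"
```

```text
clock: 10.55
tcp_pos: [528.7, -288.4, 141.0]
orientation: [[1.0, -0.0, -0.002], [-0.0, -1.0, 0.002], [-0.002, -0.002, -1.0]]
ft_force: [-0.7, -0.6, -1.5]
gripper_width: 30.4
clock: 11.18
tcp_pos: [528.9, -288.4, 141.4]
orientation: [[1.0, -0.0, -0.002], [-0.0, -1.0, 0.002], [-0.002, -0.002, -1.0]]
ft_force: [-0.1, -0.9, -1.0]
gripper_width: 30.0
t 11.18 tcp [ 528.9 -288.4  141.4] F [-0.1 -0.9 -1. ] w 30.0
offset [0.06 0.06 0.79] turn [-0.12  0.11 -0.  ]
```

```bash
python3 -m crank '[{"offset":[0,0,0.2],"turn":[-0.1,0.1,0],"jaw":1},{"offset":[0,0,0.4],"turn":[-0.1,0.1,0],"jaw":1},{"offset":[0,0,0.6],"turn":[-0.1,0.1,0],"jaw":1},{"offset":[0,0,0.7],"turn":[-0.1,0.1,0],"jaw":1},{"offset":[0,0,0.75],"turn":[-0.1,0.1,0],"jaw":1}]' ;python3 -c "
from h import *
go(529.5,-289,133)"
```

```text
clock: 11.8
tcp_pos: [528.9, -288.4, 133.8]
orientation: [[1.0, -0.0, -0.0], [-0.0, -1.0, 0.0], [-0.0, -0.0, -1.0]]
ft_force: [0.4, 0.5, -1.1]
gripper_width: 29.7
t 11.8 tcp [ 528.9 -288.4  133.8] F [ 0.4  0.5 -1.1] w 29.7
offset [0.06 0.06 0.08] turn [-0.02  0.02 -0.  ]
```

```bash
python3 -m crank '[{"offset":[0,0,0.05],"turn":[0,0,0],"jaw":1},{"offset":[0,0,0.1],"turn":[0,0,0],"jaw":1},{"offset":[0,0,0.15],"turn":[0,0,0],"jaw":1},{"offset":[0,0,0.15],"turn":[0,0,0],"jaw":1},{"offset":[0,0,0.15],"turn":[0,0,0],"jaw":1}]' ;python3 -c "
from h import *
go(529.5,-289,133)"
```

```text
clock: 12.42
tcp_pos: [529.3, -288.5, 133.5]
orientation: [[1.0, -0.0, 0.001], [-0.0, -1.0, 0.0], [0.001, -0.0, -1.0]]
ft_force: [-1.8, 0.0, 5.8]
gripper_width: 29.7
t 12.43 tcp [ 529.3 -288.5  133.5] F [-1.8  0.   5.8] w 29.7
offset [0.02 0.05 0.05] turn [-0.02 -0.04 -0.01]
```

The tip is on the pocket floor (6 N). I'll release slowly.

```bash
python3 -m crank '[{"offset":[0,0,0],"turn":[0,0,0],"jaw":0.6},{"offset":[0,0,0],"turn":[0,0,0],"jaw":0.5},{"offset":[0,0,0],"turn":[0,0,0],"jaw":0.3},{"offset":[0,0,0],"turn":[0,0,0],"jaw":0},{"offset":[0,0,0],"turn":[0,0,0],"jaw":0}]' 20;python3 -c "
from h import *
go(529.3,-288.5,250)
p,d=snap('scene',7);crop(p,100,280,150,330,3.2,'c7')"
```

```text
clock: 13.05
tcp_pos: [529.2, -288.5, 133.4]
orientation: [[1.0, -0.0, 0.001], [-0.0, -1.0, 0.0], [0.001, -0.0, -1.0]]
ft_force: [-0.0, -1.5, -0.6]
gripper_width: 85.3
t 13.05 tcp [ 529.2 -288.5  133.4] F [-0.  -1.5 -0.6] w 85.3
offset [ 1.000e-02 -0.000e+00 -1.166e+01] turn [-0.03 -0.03 -0.01]
```

View pics/c7.png

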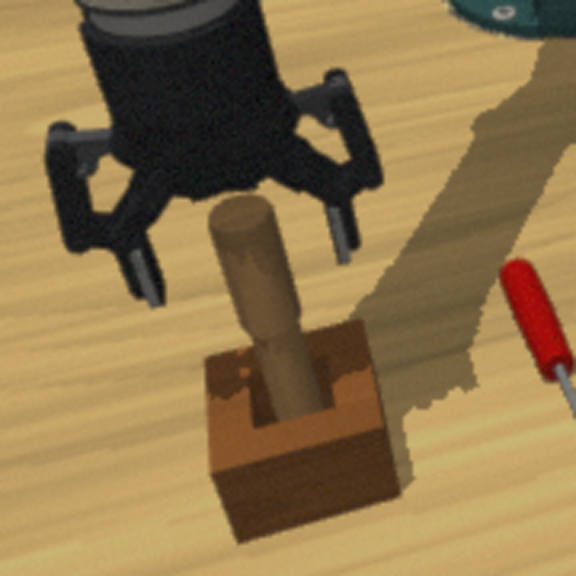

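The dowel stands upright and free between the open fingers. I'll retreat straight up.

```bash
python3 -m crank '[{"offset":[0,0,-2],"turn":[0,0,0],"jaw":0},{"offset":[0,0,-5],"turn":[0,0,0],"jaw":0},{"offset":[0,0,-9],"turn":[0,0,0],"jaw":0},{"offset":[0,0,-13],"turn":[0,0,0],"jaw":0},{"offset":[0,0,-16],"turn":[0,0,0],"jaw":0}]' ; python3 -m crank '[{"offset":[0,5,0],"turn":[0,0,0],"jaw":0},{"offset":[0,10,0],"turn":[0,0,0],"jaw":0},{"offset":[0,15,0],"turn":[0,0,0],"jaw":0},{"offset":[0,17,0],"turn":[0,0,0],"jaw":0},{"offset":[0,17,0],"turn":[0,0,0],"jaw":0}]' ;python3 -m crank '[{"offset":[0,0,0],"turn":[0,0,0],"jaw":0},{"offset":[0,0,0],"turn":[0,0,0],"jaw":0},{"offset":[0,0,0],"turn":[0,0,0],"jaw":0},{"offset":[0,0,0],"turn":[0,0,0],"jaw":0},{"offset":[0,0,0],"turn":[0,0,0],"jaw":0}]' ;python3 -c "
from h import *
p,d=snap('scene',8);crop(p,140,440,160,340,2.6,'c8')
W=cloud('scene',d)
for lo,hi in((185,196),(130,180),(65,110)):
    m=(W[...,2]>lo)&(W[...,2]<hi)&(abs(W[...,0]-532)<40)&(abs(W[...,1]+287)<40);P=W[m];print(len(P),P.min(0).round(1),P.max(0).round(1))
p,d=snap('top',8);crop(p,240,470,90,240,3.4,'c8t')"
```

```text
clock: 13.72
tcp_pos: [529.4, -288.8, 295.3]
orientation: [[1.0, -0.0, 0.002], [-0.0, -1.0, -0.0], [0.002, 0.0, -1.0]]
ft_force: [-0.1, -0.7, 0.5]
gripper_width: 85.4
clock: 14.35
tcp_pos: [528.6, -459.9, 294.9]
orientation: [[1.0, -0.003, 0.001], [-0.003, -1.0, -0.0], [0.001, 0.0, -1.0]]
ft_force: [0.7, 0.5, 0.8]
gripper_width: 85.3
clock: 14.98
tcp_pos: [528.6, -459.8, 295.0]
orientation: [[1.0, -0.003, 0.001], [-0.003, -1.0, -0.0], [0.001, 0.0, -1.0]]
ft_force: [0.3, -0.2, 0.7]
gripper_width: 85.8
216 [ 516.6 -300.3  185.1] [ 548.2 -270.5  190.8]
501 [ 528.1 -300.9  130.3] [ 550.2 -269.8  179.9]
301 [ 528.2 -297.8   65.3] [ 546.6 -272.9  109.7]
```

View pics/c8.png

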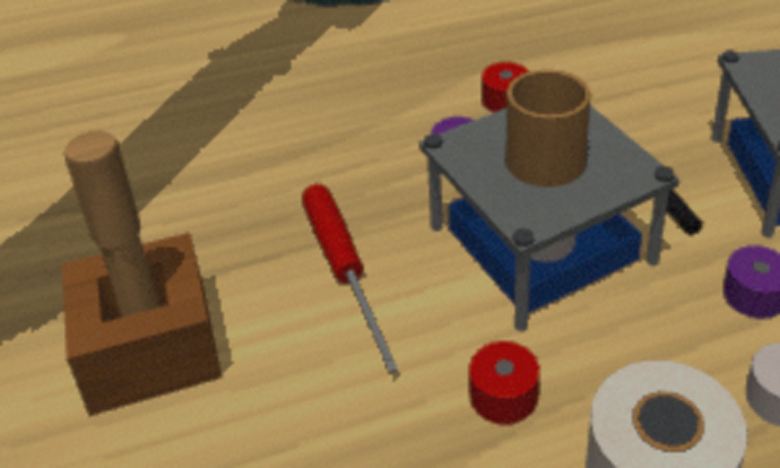

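View pics/c8t.png

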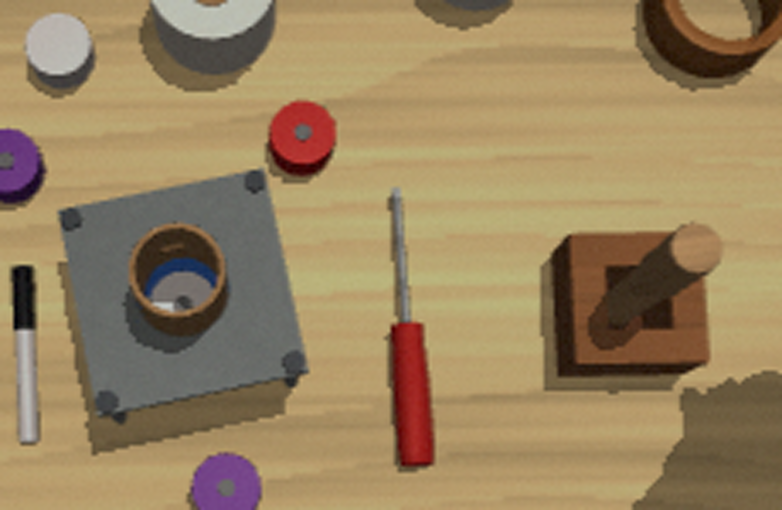

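The scene view shows the plug in the tray at (555,245). The top view shows it through the core at (180,295), with blue tray around it. The dowel is upright in its holder, top at z about 190, and the arm is clear of everything. I'll hand the job in.

```bash
python3 -c "
from plant import *
print(sign_off())"
```

```text
the job is handed in; nothing more can be done
None
```

The plug is out of its core and lies in the tray. The dowel is back in its holder, handle up and released, and I handed the job in at about 15 s of the 48 s allowed.

- **Push:** the highest push force read was about 16 N, and it then fell to zero. The tip stopped about 61 mm below the opening, within the 70 mm limit.
- **Last checks:** both cameras show the plug in the tray under the now-open core. The dowel stands upright with its top at about 190 mm, the same height as at the start. The gripper is open, about 170 mm away from the dowel, and touches nothing.
- **Disagreements:** the two cameras differed by 1–3 mm in x, so I averaged them or used camera-relative offsets. The gripper read about 30 mm on the 32 mm handle. One of my dowel-axis fits, taken inside the core, was invalid because it caught points on the core itself; I ignored it. No check failed.

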